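Free a drying post and hang the rinsed tumbler upside down on it

ROBOT

A 6-joint arm with a two-finger parallel gripper is mounted at the origin on the work surface. World frame = base frame: x ahead of the robot, y to its left, z up, the work surface at z = 0. Lengths are in m, angles in degrees, forces in N, time in s.
With the tool pointing down it reaches from about 0.35 to 0.875 m from the base axis. Payload 4.2 kg.
Tool frame: the origin (TCP) lies midway between the tips of the shut fingers; the grasp point (between the pads) lies 19 mm behind it; z points along the fingers, y is the line along which they close (so a half turn about z gives the same grasp; the last joint's range is limited). The gripper opens to 87 mm and grips with 3 to 60 N. Pads are 19 mm wide; open, the fingers measure 117 mm over their backs; the gripper's body (75 mm by 190 mm) begins 51 mm behind the grasp point.
Start: joints at [-62.246, 22.042, 0.453, 0, -68.411, -14.817], TCP at [0.14, -0.609, 0.223] pointing down, gripper open.
Joint ranges: [-179.83, 179.83], [-69.29, 118.12], [-61.27, 80.66], [-181.25, 117.63], [-171.15, -9.14], [-177.46, 177.46]. Speed limits (degrees/s): [159.86, 159.86, 180, 180, 180, 180].

INTERFACE

Orientations are given as a 3x3 rotation matrix whose columns are the frame's x, y, z axes.
In Python, from station import sense, capture, finish_job, silhouettes, landmark_of gives the robot as it stands.
- The arm moves only by the tool step_arm, never from a script. Its arguments are lists of equal length, an entry for each row: "linear": the shift along the tool's x, y, z in mm, a list of three; "delta_rot": the turn, a rotation vector about the tool's x, y, z in rad, a list of three; "grip": the finger opening in mm, from 0 to 87. A call has 1 to 10 rows; each row shifts and turns the commanded pose from where the row before left it, along the tool's axes as they then stand; what a row does not reach is not made up. A row lasts 1/8 s, in which the tool goes at most 62.5 mm and 10.7 degrees, less where a joint would pass 70% of its speed; a pose out of reach is approached as far as the arm can. A call with a gripper value outside its range is refused whole. The fingers move at their own pace and stop on an object; the grip force is fixed at half the most. Time passes only in rows, so rows that do not move let the fingers close. It gives the time, the measured TCP pose, the force, the opening and the grip force at its end, in the units of the state.
- sense(): the state, without advancing time (a new reading comes with each control period).
- capture(name): name is "side" or "top" or "wrist"; returns a dict with "img" (420x560x3 uint8, red, green, blue), "fx", "fy", "cx", "cy" (pixels), "world_to_cam" (4x4, takes a point from world to camera coordinates); the wrist camera has in their place "mount" (4x4, takes a point from camera to tool coordinates, whose origin is the TCP and whose axes are the flange's). Camera axes: x right, y up, looking along -z (the intrinsics and any distortion apply to the point x, -y, -z); pixel columns grow to the right and rows downward; lengths in m; the calibration is good to about 2 mm. The wrist camera is an equidistant fisheye: a pixel r from the principal point sees the ray r / f radians off the axis. A picture is of the moment at which its call begins: read the wrist's pose just before it. There is no depth.
- finish_job(): hands the job in; it is judged then, once.
Trained networks look in the newest picture that a camera, given by its name, has taken for a name from the list of things; names that differ only in an ending like _2 or _b are one class to them, and where a whole thing is asked for, a point or a joint stands for the part that bears it (a point fixed in the world has none). Each returns a list of dicts, best first, with "score" (0 to 1); they miss things now and then, are a little off and sometimes report something else, mostly with a low value. They report only what shows in the picture. A call takes as long as a camera call. They do not tell look-alikes from the thing itself.
- silhouettes(camera, label): "mask" (420x560 bool, what is visible of it) and "point" ([column, row] in pixels, amid what is visible of it).
- landmark_of(camera, label): "point" ([column, row] in pixels: a listed point, or the origin of a listed thing).
The state is a dict: "time_s": time; "joints": joint angles; "joint_velocities": joint speeds; "effort": joint torques, N m; "tcp_pos": TCP position; "ee_rot": TCP orientation; "wrist_force": force on the tool from outside, world axes, zero at the start; "moment": the same for the moment, N m; "gripper_width": opening from 0.0 (shut) to 1.0 (fully open); "gripper_force": force on a finger pad.
Only numpy, scipy, OpenCV 4.12 (cv2) and the standard library are available. Lean on these libraries where they do the work, as an engineer would, in place of code of your own. Each camera call takes 0.05 s, during which the arm holds its last target. There are 200 camera calls.

TASK

The steel funnel over one of the two drying posts is dry: lift it off and stand it on the round black tray, wide mouth down as it is now and well inside the rim. Then take the steel tumbler from the sloped wire rest, turn it upside down and lower it over the freed post until its rim sits flat on the stand's metal base plate, letting go only once it is down. Leave the other hung tumbler, the jigger on the tray and the bowl, coasters and muddler on the counter where they are.

Things in the scene. Friction and masses are not known exactly. Their poses are not given: they have to be found in the camera images.
- funnel_neck (a point): Grip point of the steel funnel: on its axis in the straight neck, 72 mm above the mouth's edge. It stands mouth down over post_a. Mouth 92 mm across, cone 45 mm high, then a neck 36 mm across (30 mm bore) from 45 to 95 mm above the mouth's edge; open right through, 120 g. z axis: up along the funnel's axis towards the neck.
- post_a: Fixed drying stand that the funnel is on: square aluminium base plate 110 x 110 x 8 mm; on it a wooden centring disc 46 mm across rising 8 mm above the plate, edge chamfered, and an upright wooden post 20 mm across, round tip 100 mm above the plate's top. Origin: centre of the plate's underside (plate's top at z 8 mm, tip at 108 mm, 5 mm above the funnel's neck).
- post_b: Second, identical fixed stand beside the first, about 160 mm away centre to centre, with hung_tumbler already on it. Origin as for post_a.
- tumbler_mid (a point): Centre (half-way, on the axis) of the straight steel tumbler to hang: 140 mm tall, 64 mm across, 58 mm inside, bottom 6 mm thick, 160 g. z axis: from closed bottom (70 mm along -z) to open mouth (rim 70 mm along +z). It starts lying on the wire rest, axis 35 degrees from level, mouth low and on the robot's side, bottom high and away from the robot; its y axis level, its x axis up off the wires.
- wire_rest: Fixed sloped wire rest under the tumbler: flat base 190 x 100 x 4 mm, two parallel 8 mm wires 36 mm apart under the tumbler, rising at 35 degrees towards the rest's own +x, and a low 60 mm cross wire that stops the tumbler's rim. The tumbler's sides are free to grip. Origin: centre of the base's underside; the tumbler's centre is 82 mm above it.
- tray: Fixed round black serving tray, 242 mm across, floor 4 mm thick and 232 mm across inside a rim 12 mm high. Origin: centre of the underside, z up. Its middle is free; the jigger stands near its edge.
- hung_mid (a point): Centre (half-way up) of hung_tumbler, a second identical tumbler already upside down on post_b; its z axis points down to its mouth. Not to be disturbed.
- jigger: Small steel double-cone jigger standing on the tray, 38 mm across, 60 mm tall, its axis 88 mm from the tray's centre. Origin: centre of its foot. Not to be disturbed.
- blue_bowl: Blue ceramic bowl, 84 mm across, 40 mm tall, on the counter. Origin: centre of its underside. Bystander.
- coasters: Stack of cork coasters, 90 mm across, 25 mm tall. Origin: centre of the underside. Bystander.
- muddler: Wooden muddler lying on the counter, 190 mm long, 30 mm thick. Origin: under its middle. Bystander.
There are look-alikes about, which are no part of the job. Leave any blue or orange look-alike of the part that bears funnel_neck alone.

How it is judged (in metres and radians):
On the way, in this order (a step that is already met when the one before it is completed fails the run):
1. the funnel stands mouth down on the tray, inside its rim, let go (horizontal distance between funnel_neck and tray below 0.068 m and z of funnel_neck in the frame of tray between 0.071 and 0.081 m and angle between the z axis of funnel_neck and the z axis of tray, either way round below 0.06 rad and contact force between the fingers and funnel below 0.05 N), for 0.2 s.
2. the tumbler, still held, is upside down over the freed post with its rim less than about 12 mm above the base plate (angle between tumbler_mid's own z axis and vertical above 2.85 rad and horizontal distance between tumbler_mid and post_a below 0.02 m and z of tumbler_mid in the frame of post_a below 0.09 m and contact force between the fingers and tumbler above 0.5 N), for 0.1 s.
At the end, for the whole second after the job is handed in: The funnel stands mouth down on the tray's floor (within 68 mm of its centre, so inside the rim, upright within 0.06 rad); the tumbler is upside down over post_a, its rim flat on the base plate (within 2.5 mm in height, 10 mm of the post's axis, 0.05 rad of upright); both released and at rest (all of step 1 and angle between tumbler_mid's own z axis and vertical above 3.09 rad and horizontal distance between tumbler_mid and post_a below 0.01 m and z of tumbler_mid in the frame of post_a between 0.075 and 0.0805 m and linear speed of each of tumbler, funnel below 0.02 m/s and contact force between the fingers and tumbler below 0.05 N); the robot touches nothing.
It fails at once if the other hung tumbler is shifted by more than 20 mm (distance of hung_mid from where it was at the start of the episode above 0.02 m).
It fails at once if the jigger is shifted by more than 25 mm (distance of jigger from where it was at the start of the episode above 0.025 m).
It fails at once if a bystander on the counter (bowl, coasters or muddler) is shifted by more than 30 mm (distance of any of blue_bowl, coasters, muddler from where it was at the start of the episode above 0.03 m).
It also fails if it takes over 58 s, if anything falls off the work surface, if the arm or the gripper's body presses on something with over 40 N, if the wrist force passes 120 N, or if a joint passes its speed limit or range.

## Working session

There is one attempt and no reset: what is moved stays moved. The work goes in short steps, Python scripts to look and compute and a tool call to move; the robot and the scene stay as the last step left them, time stands still between calls to the robot, and variables do not carry over. Pictures are saved under pics/ and viewed, at most 10 in all, crops included, and the job is handed in when it is done.

Besides the shell and the picture viewer there is one more tool, called as a command line: name --argument value ..., lists and objects as JSON in quotes. step_arm: Moves the arm, as the interface text tells. Its arguments: {"type":"object","properties":{"linear":{"type":"array"},"delta_rot":{"type":"array"},"grip":{"type":"array"}},"required":["linear","delta_rot","grip"]}

```bash
ls; mkdir -p pics; cat > h.py <<'E'
import numpy as np, cv2
from station import sense, capture, finish_job, silhouettes, landmark_of
def save(c,n): cv2.imwrite('pics/'+n+'.png',c['img'][:,:,::-1])
def ray(c,uv,s=None):
    u,v=uv; x=(u-c['cx'])/c['fx']; y=(v-c['cy'])/c['fy']
    if 'mount' in c:
        th=np.hypot(x,y); k=np.sin(th)/max(th,1e-9); d=np.array([x*k,-y*k,-np.cos(th)])
        s=s or sense(); T=np.eye(4);T[:3,:3]=s['ee_rot'];T[:3,3]=s['tcp_pos'];M=T@np.array(c['mount'])
    else:
        d=np.array([x,-y,-1.]); M=np.linalg.inv(np.array(c['world_to_cam']))
    d=M[:3,:3]@d; return M[:3,3],d/np.linalg.norm(d)
def atz(c,uv,z,s=None):
    o,d=ray(c,uv,s); return o+d*(z-o[2])/d[2]
def tri(rs):
    A=0;b=0
    for o,d in rs:
        P=np.eye(3)-np.outer(d,d);A=A+P;b=b+P@o
    p=np.linalg.solve(A,b); return p,[round(float(np.linalg.norm((np.eye(3)-np.outer(d,d))@(p-o))),4) for o,d in rs]
def proj(c,p):
    q=np.array(c['world_to_cam'])@np.append(p,1); return c['cx']+c['fx']*q[0]/-q[2], c['cy']+c['fy']*-q[1]/-q[2]
E
python3 - <<'E'
from h import *
np.set_printoptions(precision=3,suppress=True)
s=sense();print(s['tcp_pos'],s['ee_rot'])
cs={}
for n in ['side','top']:
    cs[n]=capture(n);save(cs[n],n+'0');print(n,[k for k in cs[n]],cs[n]['fx'],np.linalg.inv(cs[n]['world_to_cam'])[:3,3])
for l in ['funnel_neck','post_a','tumbler_mid','hung_mid','wire_rest','tray','jigger','blue_bowl','coasters','muddler']:
    for n in cs:
        print(l,n,[(round(d['score'],2),np.round(d['point']).tolist(),np.round(atz(cs[n],d['point'],{'funnel_neck':.08,'tumbler_mid':.082,'hung_mid':.078}.get(l,0)),3)[:2].tolist()) for d in landmark_of(n,l)[:4]])
cv2.imwrite('pics/both.png',cv2.resize(np.hstack([cs['side']['img'],cs['top']['img']])[:,:,::-1],(800,300)))
E
```

```text
pics
[ 0.14  -0.609  0.221] [[-0.975 -0.224 -0.001]
 [-0.224  0.975  0.002]
 [ 0.     0.002 -1.   ]]
side ['img', 'fx', 'fy', 'cx', 'cy', 'world_to_cam'] 468.4184100671286 [0.014 0.465 0.832]
top ['img', 'fx', 'fy', 'cx', 'cy', 'world_to_cam'] 489.51598697545995 [ 0.358 -0.031  1.175]
funnel_neck side [(0.95, [293.0, 178.0], [0.597, -0.114]), (0.86, [314.0, 135.0], [0.685, -0.273]), (0.81, [362.0, 112.0], [0.668, -0.445])]
funnel_neck top [(0.94, [375.0, 152.0], [0.689, -0.281]), (0.75, [448.0, 161.0], [0.663, -0.451]), (0.62, [301.0, 193.0], [0.596, -0.104]), (0.34, [394.0, 262.0], [0.432, -0.306])]
post_a side [(0.77, [289.0, 201.0], [0.605, -0.112]), (0.57, [242.0, 233.0], [0.602, 0.043])]
post_a top [(0.9, [302.0, 199.0], [0.598, -0.113]), (0.56, [236.0, 199.0], [0.601, 0.049])]
tumbler_mid side [(0.73, [177.0, 334.0], [0.436, 0.318])]
tumbler_mid top [(0.62, [114.0, 266.0], [0.44, 0.314])]
hung_mid side [(0.65, [240.0, 211.0], [0.598, 0.045]), (0.22, [289.0, 201.0], [0.549, -0.058])]
hung_mid top [(0.82, [238.0, 194.0], [0.596, 0.038])]
wire_rest side [(0.79, [183.0, 355.0], [0.438, 0.317])]
wire_rest top [(0.83, [122.0, 274.0], [0.429, 0.32])]
tray side [(0.57, [396.0, 196.0], [0.439, -0.328])]
tray top [(0.61, [392.0, 264.0], [0.432, -0.322])]
jigger side [(0.8, [365.0, 189.0], [0.508, -0.286])]
jigger top [(0.65, [374.0, 232.0], [0.513, -0.284])]
blue_bowl side [(0.6, [283.0, 285.0], [0.429, 0.07])]
blue_bowl top [(0.89, [227.0, 268.0], [0.435, 0.073]), (0.7, [236.0, 202.0], [0.594, 0.05]), (0.64, [290.0, 269.0], [0.428, -0.078])]
coasters side [(0.81, [330.0, 248.0], [0.432, -0.079])]
coasters top [(0.7, [291.0, 270.0], [0.427, -0.079]), (0.54, [154.0, 180.0], [0.655, 0.25])]
muddler side [(0.91, [151.0, 270.0], [0.65, 0.257])]
muddler top []
```

View pics/side0.png

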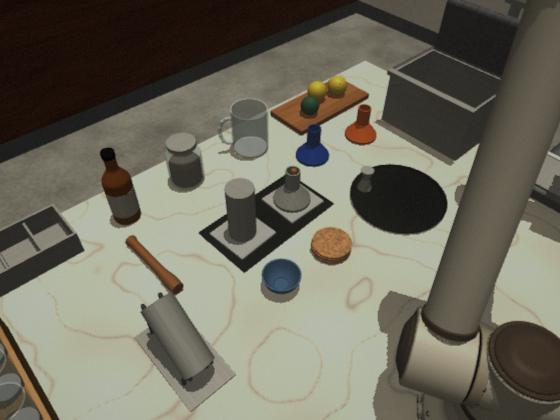

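View pics/top0.png

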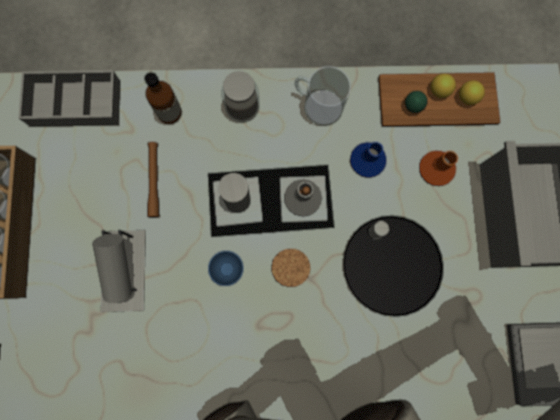

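Side view: candidates for the funnel are steel at (293,185), blue at (313,145) and orange at (362,125). In the top view they are at (303,195), (372,155) and (440,165). I choose the steel one, which stands on the post, and check it in one crop while refining positions from both cameras.

```bash
cat >> h.py <<'E'
from scipy.spatial.transform import Rotation as Ro
def plan(tp,tR,n,p=None,R=None):
    """rows from pose to target: straight line, constant turn; prints mm / rad"""
    s=sense(); p=np.array(s['tcp_pos'] if p is None else p); R=np.array(s['ee_rot'] if R is None else R)
    w=Ro.from_matrix(R.T@tR).as_rotvec(); d=(np.array(tp)-p)/n; L=[]
    for i in range(n):
        Rc=R@Ro.from_rotvec(w*i/n).as_matrix(); L.append(np.round(1000*Rc.T@d,1).tolist())
    import json; print('linear',json.dumps(L)); print('rot',np.round(w/n,4).tolist(),'x',n,'deg/row',round(float(np.degrees(np.linalg.norm(w)))/n,1))
def down(yaw): # tool down, closing axis y at world angle yaw (deg)
    a=np.radians(yaw); y=np.array([np.cos(a),np.sin(a),0]); z=np.array([0,0,-1.]); return np.c_[np.cross(y,z),y,z]
def log():
    import json; s=sense(); open('log.jsonl','a').write(json.dumps([list(map(float,s['joints'])),list(map(float,s['tcp_pos'])),np.array(s['ee_rot']).tolist()])+'\n')
E
python3 - <<'E'
from h import *
np.set_printoptions(precision=3,suppress=True)
log()
cs={n:capture(n) for n in ['side','top']}
def near(n,l,p):
    L=[d['point'] for d in landmark_of(n,l)]
    q=proj(cs[n],p); L=sorted(L,key=lambda x:np.hypot(x[0]-q[0],x[1]-q[1])); return L[0]
for l,p in dict(funnel_neck=(.597,-.11,.08),post_a=(.6,-.112,0),tumbler_mid=(.44,.315,.082),hung_mid=(.597,.042,.078),wire_rest=(.433,.318,0),tray=(.435,-.325,0),jigger=(.51,-.285,.004)).items():
    try: print(l,*tri([ray(cs[n],near(n,l,p)) for n in cs]))
    except Exception as e: print(l,e)
I=cs['side']['img'][90:250,200:400,::-1]; cv2.imwrite('pics/crop1.png',cv2.resize(I,None,fx=3,fy=3,interpolation=cv2.INTER_CUBIC))
s=sense(); plan([.595,-.112,.24],down(155),14)
E
```

```text
funnel_neck [ 0.596 -0.113  0.09 ] [0.0017, 0.0017]
post_a [ 0.597 -0.108  0.012] [0.0009, 0.0009]
tumbler_mid [0.442 0.316 0.074] [0.0014, 0.0014]
hung_mid [0.595 0.045 0.074] [0.001, 0.001]
wire_rest [0.433 0.319 0.006] [0.0011, 0.0011]
tray [ 0.433 -0.321  0.016] [0.0023, 0.0023]
jigger [ 0.515 -0.277  0.003] [0.0055, 0.0055]
linear [[-39.6, 27.3, -1.2], [-41.3, 24.7, -1.2], [-42.8, 22.0, -1.2], [-44.2, 19.1, -1.2], [-45.3, 16.2, -1.2], [-46.3, 13.3, -1.2], [-47.0, 10.2, -1.2], [-47.6, 7.2, -1.2], [-48.0, 4.1, -1.2], [-48.1, 0.9, -1.2], [-48.1, -2.2, -1.2], [-47.8, -5.3, -1.2], [-47.4, -8.4, -1.2], [-46.8, -11.4, -1.2]]
rot [-0.0, 0.0, -0.0649] x 14 deg/row 3.7
```

View pics/crop1.png

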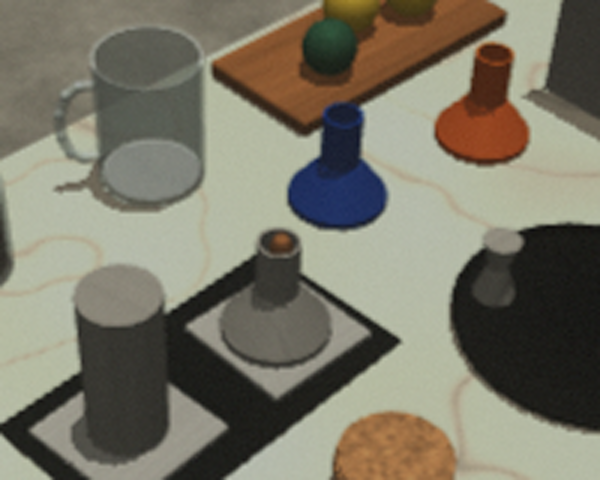

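The crop shows the steel funnel at (275,300) over a wooden post on an aluminium plate. The blue one at (340,165) and the orange one at (485,100) stand free on the counter, so the choice holds. Moving above it.

step_arm --linear '[[-39.6,27.3,-1.2],[-41.3,24.7,-1.2],[-42.8,22,-1.2],[-44.2,19.1,-1.2],[-45.3,16.2,-1.2],[-46.3,13.3,-1.2],[-47,10.2,-1.2]]' --delta_rot '[[0,0,-0.065],[0,0,-0.065],[0,0,-0.065],[0,0,-0.065],[0,0,-0.065],[0,0,-0.065],[0,0,-0.065]]' --grip '[87,87,87,87,87,87,87]'

```text
time_s: 2.78
tcp_pos: [0.3683, -0.3594, 0.2313]
ee_rot: [[-0.776, -0.631, 0.001], [-0.631, 0.776, -0.0], [-0.0, -0.001, -1.0]]
wrist_force: [-0.5, -1.0, -0.2]
gripper_width: 0.998
gripper_force: 0.0
```

```bash
python3 -c "
from h import *
log();s=sense();print(s['tcp_pos'],s['joints'])"
```

```text
[ 0.36834291 -0.35936877  0.23128756] [-2.61983686e+01  1.08537181e+01 -1.40568341e+01  7.22075644e-03
 -6.50485428e+01 -2.46692235e+01]
```

step_arm --linear '[[-47.6,7.2,-1.2],[-48,4.1,-1.2],[-48.1,0.9,-1.2],[-48.1,-2.2,-1.2],[-47.8,-5.3,-1.2],[-47.4,-8.4,-1.2],[-46.8,-11.4,-1.2],[0,0,0],[0,0,0]]' --delta_rot '[[0,0,-0.065],[0,0,-0.065],[0,0,-0.065],[0,0,-0.065],[0,0,-0.065],[0,0,-0.065],[0,0,-0.065],[0,0,0],[0,0,0]]' --grip '[87,87,87,87,87,87,87,87,87]'

```text
time_s: 3.9
tcp_pos: [0.5943, -0.1118, 0.2391]
ee_rot: [[-0.421, -0.907, -0.001], [-0.907, 0.421, -0.0], [0.0, 0.001, -1.0]]
wrist_force: [-1.1, 0.2, -0.0]
gripper_width: 1.0
gripper_force: 0.0
```

```bash
python3 - <<'E'
from h import *
np.set_printoptions(precision=3,suppress=True)
log();s=sense();print(s['tcp_pos'],s['joints'],s['wrist_force'])
c=capture('wrist');save(c,'w1')
for l,z in [('funnel_neck',.08),('post_a',0),('post_a',.008)]:
    for d in landmark_of('wrist',l)[:3]: print(l,d['score'],np.round(d['point']),atz(c,d['point'],z,s))
for d in silhouettes('wrist','funnel_neck')[:2]:
    v,u=np.nonzero(d['mask']); print('sil',d['score'],d['point'],u.min(),u.max(),v.min(),v.max())
E
```

```text
[ 0.594 -0.112  0.239] [  4.664  19.478  -1.01   -0.002 -69.564 -29.592] [-1.13   0.176 -0.039]
funnel_neck 0.65 [125.  89.] [ 0.693 -0.28   0.08 ]
post_a 0.91 [275. 180.] [ 0.6   -0.109  0.   ]
post_a 0.91 [275. 180.] [ 0.599 -0.11   0.008]
sil 0.96 [272.4, 174.4] 236 311 141 215
sil 0.69 [146.5, 90.6] 103 185 57 128
```

View pics/w1.png

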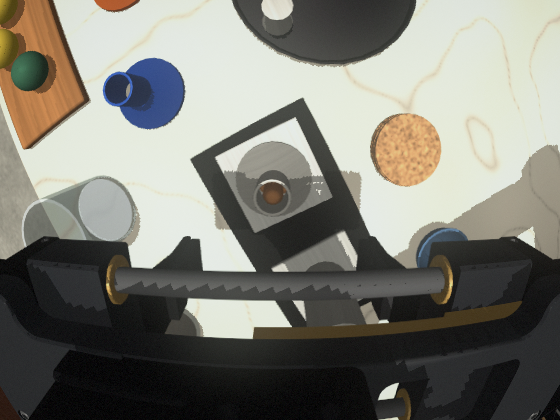

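The wrist view shows the steel funnel at (272,178), with the post tip in its neck ring at about (272,194). Blue is at (150,92). Locating the neck from the ring centre.

```bash
python3 - <<'E'
from h import *
np.set_printoptions(precision=4,suppress=True)
s=sense();c=capture('wrist')
print('ring',atz(c,(272.5,194),.105,s),'post',atz(c,(275,180),.004,s),'jig',[(d['score'],atz(c,d['point'],.004,s)) for d in landmark_of('wrist','jigger')])
m=silhouettes('wrist','funnel_neck')[0]['mask'].astype(np.uint8)
# mouth edge: 92 mm circle at z=.008 -> back-project outline of mask lying on cone edge
ct=max(cv2.findContours(m,0,1)[0],key=cv2.contourArea)[:,0,:]
P=np.array([atz(c,p,.008,s)[:2] for p in ct]); (x,y),r=cv2.minEnclosingCircle((P*1000).astype(np.float32)); print('mouth',x,y,r)
# kinematic fit: lateral offset + planar chain
import json
D=[json.loads(l) for l in open('log.jsonl')]
for j,p,R in D: print(np.round(j,2),np.round(p,4),'lateral',-p[0]*np.sin(np.radians(j[0]))+p[1]*np.cos(np.radians(j[0])),'radial',p[0]*np.cos(np.radians(j[0]))+p[1]*np.sin(np.radians(j[0])))
E
```

```text
ring [ 0.5981 -0.1169  0.105 ] post [ 0.5999 -0.1104  0.004 ] jig [(0.84, array([ 0.5121, -0.2881,  0.004 ]))]
mouth 704.469970703125 -286.1064453125 59.21112823486328
[-62.25  22.04   0.45   0.   -68.41 -14.82] [ 0.14   -0.6091  0.2226] lateral -0.15980068437131908 radial 0.6042105085636865
[-26.2   10.85 -14.06   0.01 -65.05 -24.67] [ 0.3683 -0.3594  0.2313] lateral -0.15983501612258363 radial 0.4891576298754597
[  4.66  19.48  -1.01  -0.   -69.56 -29.59] [ 0.5943 -0.1118  0.2391] lateral -0.15979168071285052 radial 0.5832037196762002
```

step_arm --linear '[[-1.2,-3.8,25],[0,0,30],[0,0,30],[0,0,30],[0,0,25],[0,0,20],[0,0,18],[0,0,0]]' --delta_rot '[[0,0,0],[0,0,0],[0,0,0],[0,0,0],[0,0,0],[0,0,0],[0,0,0],[0,0,0]]' --grip '[87,87,87,87,87,87,87,87]'

```text
time_s: 5.3
tcp_pos: [0.5975, -0.1125, 0.06]
ee_rot: [[-0.422, -0.907, -0.003], [-0.907, 0.422, -0.0], [0.002, 0.003, -1.0]]
wrist_force: [-0.5, 0.6, 0.1]
gripper_width: 1.0
gripper_force: 0.0
```

step_arm --linear '[[0,0,0],[0,0,0],[0,0,0],[0,0,0],[0,0,0],[0,0,0],[0,0,0],[0,0,0]]' --delta_rot '[[0,0,0],[0,0,0],[0,0,0],[0,0,0],[0,0,0],[0,0,0],[0,0,0],[0,0,0]]' --grip '[30,30,30,30,30,30,30,30]'

```text
time_s: 6.3
tcp_pos: [0.599, -0.1123, 0.0615]
ee_rot: [[-0.421, -0.907, 0.001], [-0.907, 0.421, -0.0], [-0.0, -0.001, -1.0]]
wrist_force: [1.4, -0.8, 0.7]
gripper_width: 0.409
gripper_force: 30.0
```

step_arm --linear '[[0,0,-15],[0,0,-25],[0,0,-30],[0,0,-30],[0,0,-25],[0,0,-15],[0,0,0]]' --delta_rot '[[0,0,0],[0,0,0],[0,0,0],[0,0,0],[0,0,0],[0,0,0],[0,0,0]]' --grip '[30,30,30,30,30,30,30]'

```text
time_s: 7.18
tcp_pos: [0.5989, -0.1123, 0.2026]
ee_rot: [[-0.421, -0.907, 0.002], [-0.907, 0.421, 0.0], [-0.001, -0.002, -1.0]]
wrist_force: [0.1, -0.8, -1.6]
gripper_width: 0.41
gripper_force: 30.0
```

step_arm --linear '[[20,5,0],[34,9,0],[38,9.5,0],[40,10,0],[40,10,0],[38,9.5,0],[34,9,0],[20,5,0],[9,2.5,0],[0,0,0]]' --delta_rot '[[0,0,0],[0,0,0],[0,0,0],[0,0,0],[0,0,0],[0,0,0],[0,0,0],[0,0,0],[0,0,0],[0,0,0]]' --grip '[30,30,30,30,30,30,30,30,30,30]'

```text
time_s: 8.43
tcp_pos: [0.4197, -0.3307, 0.2007]
ee_rot: [[-0.422, -0.906, -0.001], [-0.906, 0.422, 0.001], [-0.0, 0.001, -1.0]]
wrist_force: [0.5, -0.2, -1.8]
gripper_width: 0.406
gripper_force: 30.0
```

```bash
python3 - <<'E'
from h import *
np.set_printoptions(precision=4,suppress=True)
log();s=sense();cs={n:capture(n) for n in ['side','top','wrist']}
print(s['joints'])
for n in cs:
  for l,z in [('tray',0),('jigger',.004),('post_a',0)]:
    print(n,l,[(round(d['score'],2),np.round(d['point']),atz(cs[n],d['point'],z,s)) for d in landmark_of(n,l)][:2])
cv2.imwrite('pics/lift.png',cv2.resize(np.hstack([cs['side']['img'],cs['wrist']['img']])[:,:,::-1],(800,300)))
E
```

```text
[-20.846   14.2905 -14.1415  -0.0115 -61.6497  -4.1368]
side tray [(0.65, array([398., 196.]), array([ 0.4345, -0.3307,  0.    ])), (0.27, array([424., 128.]), array([ 0.5627, -0.6181,  0.    ]))]
side jigger [(0.74, array([364., 187.]), array([ 0.5103, -0.2877,  0.004 ]))]
side post_a [(0.8, array([289., 200.]), array([ 0.6059, -0.1132,  0.    ])), (0.55, array([240., 231.]), array([0.6091, 0.0409, 0.    ]))]
top tray []
top jigger []
top post_a [(0.8, array([235., 202.]), array([0.5941, 0.0517, 0.    ])), (0.78, array([302., 204.]), array([ 0.5866, -0.1127,  0.    ]))]
wrist tray []
wrist jigger [(0.78, array([223., 245.]), array([ 0.512 , -0.2903,  0.004 ]))]
wrist post_a []
```

View pics/lift.png

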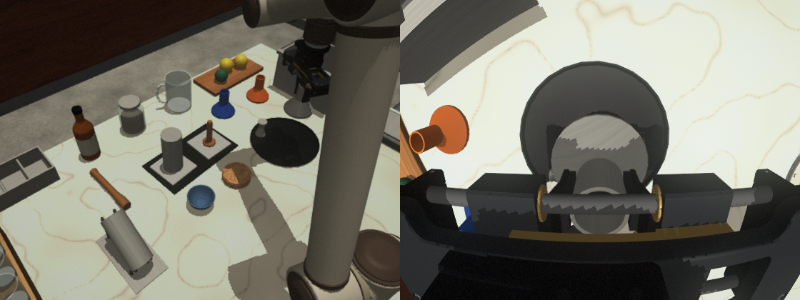

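The funnel is held over the tray (right view, about (600,140)), and post_a is now free in the left view at (210,135). Lowering it.

step_arm --linear '[[0,0,20],[0,0,30],[0,0,30],[0,0,25],[0,0,15],[0,0,10],[0,0,7],[0,0,5],[0,0,0],[0,0,0]]' --delta_rot '[[0,0,0],[0,0,0],[0,0,0],[0,0,0],[0,0,0],[0,0,0],[0,0,0],[0,0,0],[0,0,0],[0,0,0]]' --grip '[30,30,30,30,30,30,30,30,30,30]'

```text
time_s: 10.28
tcp_pos: [0.4208, -0.3308, 0.0598]
ee_rot: [[-0.421, -0.907, 0.001], [-0.907, 0.421, -0.0], [0.0, -0.001, -1.0]]
wrist_force: [0.4, -0.0, -1.0]
gripper_width: 0.41
gripper_force: 30.0
```

step_arm --linear '[[0,0,1.5],[0,0,1.5],[0,0,0],[0,0,0]]' --delta_rot '[[0,0,0],[0,0,0],[0,0,0],[0,0,0]]' --grip '[30,30,30,30]'

```text
time_s: 10.78
tcp_pos: [0.4206, -0.3306, 0.0563]
ee_rot: [[-0.421, -0.907, -0.0], [-0.907, 0.421, -0.0], [0.0, 0.0, -1.0]]
wrist_force: [0.2, 0.1, -1.1]
gripper_width: 0.403
gripper_force: 30.0
```

step_arm --linear '[[0,0,1],[0,0,1],[0,0,0]]' --delta_rot '[[0,0,0],[0,0,0],[0,0,0]]' --grip '[30,30,30]'

```text
time_s: 11.15
tcp_pos: [0.4205, -0.3306, 0.0542]
ee_rot: [[-0.421, -0.907, -0.0], [-0.907, 0.421, 0.0], [0.0, 0.0, -1.0]]
wrist_force: [-0.2, -0.0, -1.8]
gripper_width: 0.409
gripper_force: 30.0
```

step_arm --linear '[[0,0,1],[0,0,0.5],[0,0,0]]' --delta_rot '[[0,0,0],[0,0,0],[0,0,0]]' --grip '[30,30,30]'

```text
time_s: 11.52
tcp_pos: [0.4206, -0.3307, 0.0534]
ee_rot: [[-0.421, -0.907, 0.0], [-0.907, 0.421, -0.0], [0.0, -0.0, -1.0]]
wrist_force: [-1.4, 0.3, 4.4]
gripper_width: 0.406
gripper_force: 30.0
```

step_arm --linear '[[0,0,0],[0,0,0],[0,0,0],[0,0,0],[0,0,0],[0,0,0]]' --delta_rot '[[0,0,0],[0,0,0],[0,0,0],[0,0,0],[0,0,0],[0,0,0]]' --grip '[45,60,75,87,87,87]'

```text
time_s: 12.28
tcp_pos: [0.4205, -0.3306, 0.0528]
ee_rot: [[-0.421, -0.907, -0.0], [-0.907, 0.421, 0.0], [-0.0, 0.0, -1.0]]
wrist_force: [-0.6, -0.2, 0.4]
gripper_width: 0.969
gripper_force: 0.0
```

step_arm --linear '[[0,0,-15],[0,0,-25],[0,0,-35],[0,0,-40],[0,0,-40],[0,0,-40],[0,0,-30],[0,0,-15],[0,0,0]]' --delta_rot '[[0,0,0],[0,0,0],[0,0,0],[0,0,0],[0,0,0],[0,0,0],[0,0,0],[0,0,0],[0,0,0]]' --grip '[87,87,87,87,87,87,87,87,87]'

```text
time_s: 13.4
tcp_pos: [0.4207, -0.3306, 0.2938]
ee_rot: [[-0.421, -0.907, 0.002], [-0.907, 0.421, -0.001], [-0.0, -0.002, -1.0]]
wrist_force: [-0.0, 0.7, -0.1]
gripper_width: 1.001
gripper_force: 0.0
```

```bash
python3 - <<'E'
from h import *
np.set_printoptions(precision=4,suppress=True)
log();s=sense();cs={n:capture(n) for n in ['side','top','wrist']}
print(s['joints'],s['tcp_pos'])
for n in cs:
  for l,z in [('funnel_neck',.076),('tray',0),('jigger',.004),('post_a',0.004),('tumbler_mid',.082),('wire_rest',0)]:
    print(n,l,[(round(d['score'],2),np.round(d['point']),atz(cs[n],d['point'],z,s)) for d in landmark_of(n,l)][:4])
m=silhouettes('top','tumbler_mid'); 
for d in m[:2]:
  (a,b),sz,ang=cv2.minAreaRect(np.argwhere(d['mask'])[:,::-1].astype(np.float32)); print('tum',d['score'],a,b,sz,ang)
  box=cv2.boxPoints(((a,b),sz,ang)); print(np.array([atz(cs['top'],q,.1) for q in box]))
import json
for l in open('log.jsonl'):
    j,p,R=json.loads(l);c,t=np.cos(np.radians(j[0])),np.sin(np.radians(j[0])); print(np.round(j[1:3],2),round(p[0]*c+p[1]*t,4),round(p[2],4), round(-p[0]*t+p[1]*c,4))
E
```

```text
[-20.7922  10.6375  -5.2494  -0.0105 -73.9869  -4.1302] [ 0.4207 -0.3306  0.2938]
side funnel_neck [(0.84, array([362., 110.]), array([ 0.6799, -0.4586,  0.076 ])), (0.59, array([410., 176.]), array([ 0.4202, -0.3357,  0.076 ])), (0.59, array([314., 136.]), array([ 0.6828, -0.2702,  0.076 ]))]
side tray [(0.78, array([396., 196.]), array([ 0.437 , -0.3258,  0.    ]))]
side jigger [(0.83, array([365., 190.]), array([ 0.504 , -0.2819,  0.004 ])), (0.47, array([331., 247.]), array([ 0.431 , -0.0807,  0.004 ]))]
side post_a [(0.8, array([239., 235.]), array([0.5974, 0.0533, 0.004 ])), (0.57, array([289., 202.]), array([ 0.6004, -0.1076,  0.004 ]))]
side tumbler_mid [(0.84, array([177., 332.]), array([0.4387, 0.3151, 0.082 ]))]
side wire_rest [(0.87, array([183., 353.]), array([0.442 , 0.3154, 0.    ])), (0.61, array([244., 212.]), array([ 0.6497, -0.0017,  0.    ]))]
top funnel_neck [(0.91, array([447., 157.]), array([ 0.6747, -0.4513,  0.076 ])), (0.63, array([404., 273.]), array([ 0.4078, -0.3293,  0.076 ]))]
top tray []
top jigger []
top post_a [(0.9, array([236., 202.]), array([0.594
[... 732 characters left out ...]
, array([ 0.426 , -0.3344,  0.082 ])), (0.44, array([335., 308.]), array([ 0.4253, -0.1376,  0.082 ]))]
wrist wire_rest []
tum 0.6 112.98003387451172 267.504150390625 (69.18128967285156, 33.12217330932617) 78.2317123413086
[[0.5044 0.3637 0.1   ]
 [0.5174 0.2936 0.1   ]
 [0.37   0.2588 0.1   ]
 [0.3578 0.3273 0.1   ]]
tum 0.31 122.51133728027344 270.478515625 (43.98960494995117, 81.87195587158203) 1.2453643083572388
[[0.3452 0.3356 0.1   ]
 [0.5213 0.339  0.1   ]
 [0.5166 0.2427 0.1   ]
 [0.3404 0.2424 0.1   ]]
[22.04  0.45] 0.6042 0.2226 -0.1598
[ 10.85 -14.06] 0.4892 0.2313 -0.1598
[19.48 -1.01] 0.5832 0.2391 -0.1598
[ 14.29 -14.14] 0.5099 0.2007 -0.1597
[10.64 -5.25] 0.5106 0.2938 -0.1597
```

```bash
python3 - <<'E'
from h import *
from scipy.optimize import least_squares
import json
np.set_printoptions(precision=4,suppress=True)
D=[json.loads(l) for l in open('log.jsonl')]
def f(q):
    a1,h,L2,L3,d=q;o=[]
    for j,p,R in D:
        j=np.radians(j);r=p[0]*np.cos(j[0])+p[1]*np.sin(j[0]);ph=j[2]-j[1]
        o+=[a1+L2*np.sin(j[1])+L3*np.cos(ph+d)-r,h+L2*np.cos(j[1])+L3*np.sin(ph+d)-p[2]]
    return o
r=least_squares(f,[0,-.1,.54,.54,0]);print(r.x,r.fun)
plan([.445,.315,.30],down(270),16)
E
```

```text
[ 0.0008 -0.1396  0.5623  0.4232 -0.0084] [-0.0002  0.0001 -0.0002 -0.0001  0.0003  0.      0.0001  0.      0.
 -0.    ]
linear [[-37.2, 15.6, -0.4], [-38.9, 10.8, -0.4], [-39.9, 5.9, -0.4], [-40.4, 0.8, -0.4], [-40.2, -4.2, -0.4], [-39.3, -9.2, -0.4], [-37.9, -14.0, -0.4], [-35.8, -18.7, -0.4], [-33.2, -23.0, -0.4], [-30.1, -27.0, -0.4], [-26.5, -30.5, -0.4], [-22.4, -33.6, -0.4], [-18.1, -36.1, -0.4], [-13.4, -38.1, -0.4], [-8.5, -39.5, -0.4], [-3.5, -40.2, -0.4]]
rot [-0.0, -0.0, -0.1254] x 16 deg/row 7.2
```

step_arm --linear '[[-37.2,15.6,-0.4],[-38.9,10.8,-0.4],[-39.9,5.9,-0.4],[-40.4,0.8,-0.4],[-40.2,-4.2,-0.4],[-39.3,-9.2,-0.4],[-37.9,-14,-0.4],[-35.8,-18.7,-0.4]]' --delta_rot '[[0,0,-0.125],[0,0,-0.125],[0,0,-0.125],[0,0,-0.125],[0,0,-0.125],[0,0,-0.125],[0,0,-0.125],[0,0,-0.125]]' --grip '[87,87,87,87,87,87,87,87]'

```text
time_s: 15.5
tcp_pos: [0.4331, -0.0065, 0.2964]
ee_rot: [[0.539, -0.842, 0.001], [-0.842, -0.539, 0.0], [0.0, -0.001, -1.0]]
wrist_force: [0.9, -0.4, 0.7]
gripper_width: 0.997
gripper_force: 0.0
```

step_arm --linear '[[-33.2,-23,-0.4],[-30.1,-27,-0.4],[-26.5,-30.5,-0.4],[-22.4,-33.6,-0.4],[-18.1,-36.1,-0.4],[-13.4,-38.1,-0.4],[-8.5,-39.5,-0.4],[-3.5,-40.2,-0.4],[0,0,0],[0,0,0]]' --delta_rot '[[0,0,-0.125],[0,0,-0.125],[0,0,-0.125],[0,0,-0.125],[0,0,-0.125],[0,0,-0.125],[0,0,-0.125],[0,0,-0.125],[0,0,0],[0,0,0]]' --grip '[87,87,87,87,87,87,87,87,87,87]'

```text
time_s: 16.75
tcp_pos: [0.4467, 0.3147, 0.299]
ee_rot: [[1.0, -0.006, -0.0], [-0.006, -1.0, -0.001], [-0.0, 0.001, -1.0]]
wrist_force: [-1.0, -0.0, -0.4]
gripper_width: 0.999
gripper_force: 0.0
```

step_arm --linear '[[0,0,0],[0,0,0],[0,0,0],[0,0,0]]' --delta_rot '[[0.1,0,0],[0.1,0.1,0],[0,0.1,0],[0,0,0]]' --grip '[87,87,87,87]'

```text
time_s: 17.25
tcp_pos: [0.4453, 0.3128, 0.2993]
ee_rot: [[0.98, -0.001, 0.199], [-0.04, -0.98, 0.194], [0.195, -0.198, -0.961]]
wrist_force: [-0.9, 0.3, -0.8]
gripper_width: 1.001
gripper_force: 0.0
```

```bash
python3 - <<'E'
from h import *
from scipy.optimize import least_squares
import json
np.set_printoptions(precision=4,suppress=True)
log();s=sense();print(s['joints'],s['tcp_pos'],s['ee_rot'])
c=capture('wrist');save(c,'w2');t=capture('top')
for l,z in [('tumbler_mid',.082),('wire_rest',0)]:
    print(l,[(round(d['score'],2),np.round(d['point']),atz(c,d['point'],z,s)) for d in landmark_of('wrist',l)][:3])
for d in silhouettes('wrist','wire_rest')[:2]+silhouettes('wrist','tumbler_mid')[:2]:
    print(round(d['score'],2),d['point'],cv2.minAreaRect(np.argwhere(d['mask'])[:,::-1].astype(np.float32)))
open('fk.py','w').write('''
import numpy as np
from scipy.spatial.transform import Rotation as Ro
a1,h0,L2,L3,dl=0.0008,-0.1396,0.5623,0.4232,-0.0084
def fk(j,q,s4=1,s6=1):
    d,lat=q
    j=np.radians(j); X=lambda a:Ro.from_euler('x',a).as_matrix(); Y=lambda a:Ro.from_euler('y',a).as_matrix()
    R=Ro.from_euler('z',j[0]).as_matrix(); p=R@np.array([a1,0,h0+d]); R=R@Y(j[1]); p=p+R@np.array([0,0,L2])
    R=R@Y(-j[2]); R=R@Y(-dl); p=p+R@np.array([L3,0,0]); R=R@Y(dl)@X(s4*j[3])@Y(-j[4]); p=p+R@np.array([d,lat,0])
    R=R@X(s6*j[5]); return p,R
''')
from fk import fk
D=[json.loads(l) for l in open('log.jsonl')]
for s4 in(1,-1):
    r=least_squares(lambda q:np.concatenate([fk(j,q,s4)[0]-p for j,p,R in D]),[.2,-.16]);print(s4,r.x,np.abs(r.fun).max())
    for s6 in (1,-1):
        K=[fk(j,r.x,s4,s6)[1].T@np.array(R) for j,p,R in D]; print(s6,np.abs(K[-1]-K[0]).max(),np.abs(K[1]-K[0]).max()); print(K[0])
E
```

```text
[ 53.6833   3.1191 -16.1787   3.2017 -54.8238  33.6398] [0.4453 0.3128 0.2993] [[ 0.98   -0.0008  0.1991]
 [-0.0402 -0.9802  0.1938]
 [ 0.195  -0.1979 -0.9606]]
tumbler_mid [(0.96, array([314., 218.]), array([0.4409, 0.3139, 0.082 ])), (0.22, array([515.,  99.]), array([0.5971, 0.0471, 0.082 ]))]
wire_rest [(0.36, array([479., 218.]), array([0.4345, 0.0697, 0.    ]))]
0.95 [337.9, 192.8] ((318.0, 209.0), (124.0, 70.0), 90.0)
0.82 [311.5, 210.1] ((309.1400146484375, 215.0386962890625), (114.32890319824219, 59.15598678588867), 89.06080627441406)
1 [ 0.3195 -0.1644] 0.020297084911848617
1 1.4378080234399133 0.2640783635290431
[[-0.      0.      1.    ]
 [-0.8692  0.4944 -0.    ]
 [-0.4944 -0.8692 -0.    ]]
-1 0.07751919940062373 0.0002033570269782632
[[-0.  0.  1.]
 [-1. -0. -0.]
 [ 0. -1.  0.]]
-1 [ 0.3037 -0.1598] 0.0006210836899411265
1 1.416825688612745 0.26414612386595815
[[ 0.      0.      1.    ]
 [-0.8692  0.4944  0.    ]
 [-0.4944 -0.8692  0.    ]]
-1 3.3306690738754696e-16 7.771561172376096e-16
[[ 0.  0.  1.]
 [-1. -0.  0.]
 [-0. -1.  0.]]
```

View pics/w2.png

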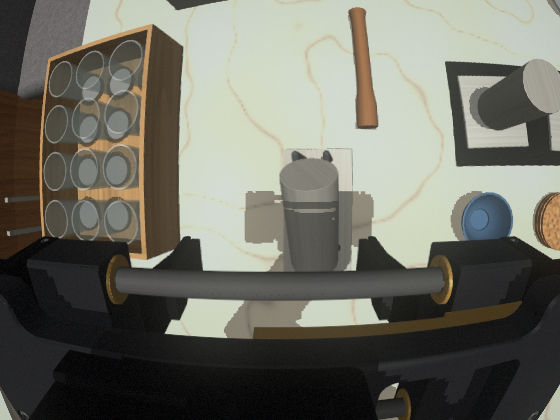

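The wrist view shows the tumbler on the rest, closed bottom at (309,176) away from the robot and body centre at (314,218). The kinematic model now fits to 0.6 mm, so I search for a reachable turn-over.

```bash
cat > ik.py <<'E'
import numpy as np
from fk import fk
from scipy.optimize import least_squares
from scipy.spatial.transform import Rotation as Ro
Q=(.3037,-.1598);K=np.array([[0,0,1.],[-1,0,0],[0,-1,0]])
lo=np.array([-179.83,-69.29,-61.27,-181.25,-171.15,-177.46]);hi=np.array([179.83,118.12,80.66,117.63,-9.14,177.46])
def F(j): p,R=fk(j,Q,-1,-1); return p,R@K
def ik(p,R,j0):
    def f(j):
        a,B=F(j); return np.r_[(a-p)*5,Ro.from_matrix(B.T@R).as_rotvec()]
    r=least_squares(f,np.clip(j0,lo+.5,hi-.5),bounds=(lo,hi),x_scale=20.,max_nfev=60); return r.x,np.linalg.norm(r.fun)
def tumR(yaw): # on the rest; yaw of rest's +x
    e=np.radians(35);z=np.array([-np.cos(e),0,-np.sin(e)]);y=np.array([0,1.,0]);return Ro.from_euler('z',yaw,degrees=True).as_matrix()@np.c_[np.cross(y,z),y,z]
def hangR(psi): # upside down, x opposite tool azimuth psi
    a=np.radians(psi);x=-np.array([np.cos(a),np.sin(a),0]);z=np.array([0,0,-1.]);return np.c_[x,np.cross(z,x),z]
def tool(c,RT,th,g): # tool pose gripping tumbler (centre c) g m from centre towards bottom
    t=np.radians(th);zt=np.array([-np.cos(t),0,np.sin(t)]);yt=np.array([0,-1.,0]);Rl=np.c_[np.cross(yt,zt),yt,zt]
    R=RT@Rl; return c+RT@np.array([0,0,-g])+.019*R[:,2],R
E
python3 - <<'E'
from h import *
from ik import *
np.set_printoptions(precision=3,suppress=True)
s=sense();c=capture('wrist');b=atz(c,(309,176),.122,s);m=atz(c,(314,218),.082,s);print('bottom',b,'mid',m,'yaw',np.degrees(np.arctan2(b[1]-m[1],b[0]-m[0])))
C=np.array([.441,.314,.082]);A=np.array([.598,-.112,.082])
for th in (20,35,50,60,70):
  g=.02 if th<25 else .035
  p0,R0=tool(C,tumR(0),th,g);j0,e0=ik(p0,R0,np.array(s['joints']))
  print('th',th,'grasp',e0<1e-3,j0)
  if e0>1e-3: continue
  for psi in range(-60,181,20):
    up=np.array([0,0,.13]);j=j0;ok=True;mx=0
    RA=tumR(0);RB=hangR(psi);w=Ro.from_matrix(RA.T@RB).as_rotvec()
    for u in np.linspace(0,1,13):
        p,R=tool((C+up)*(1-u)+(A+up)*u,RA@Ro.from_rotvec(w*u).as_matrix(),th,g)
        jn,e=ik(p,R,j);ok&=e<1e-3;mx=max(mx,np.abs(jn-j).max());j=jn
    p,R=tool(A,RB,th,g);jn,e=ik(p,R,j);wr=p-Q[0]*R[:,2]
    if ok and e<1e-3: print('  psi',psi,'maxstep',round(mx),jn,'wristz',round(wr[2],2),'margin',round(min((jn-lo).min(),(hi-jn).min()),1))
E
```

```text
bottom [0.493 0.318 0.122] mid [0.443 0.316 0.082] yaw 2.155650831599883
th 20 grasp True [ 55.514  20.022 -39.069  29.937 -25.308   7.916]
  psi -60 maxstep 21 [  7.035  35.595 -53.923 112.803 -69.813 -89.527] wristz 0.2 margin 4.8
th 35 grasp True [ 50.195  24.402 -18.26   -0.    -47.338  39.805]
  psi -60 maxstep 17 [  5.248  27.029 -51.427 106.564 -50.905 -76.458] wristz 0.28 margin 9.8
th 50 grasp True [ 44.475  30.104  -5.22  -11.455 -65.932  51.242]
  psi -60 maxstep 15 [  5.328  22.956 -47.548  89.733 -35.74  -58.721] wristz 0.34 margin 13.7
  psi 20 maxstep 17 [ -9.401  19.741 -17.905 -50.03  -24.315 160.74 ] wristz 0.34 margin 15.2
th 60 grasp True [ 41.269  34.469   2.189 -16.587 -77.557  55.175]
  psi -60 maxstep 14 [  8.198  22.151 -42.514  66.408 -30.436 -38.345] wristz 0.36 margin 18.8
  psi -40 maxstep 14 [ -5.645  19.061 -48.421  99.98  -16.648 -41.032] wristz 0.36 margin 7.5
  psi 20 maxstep 14 [ -2.251  20.01  -19.679 -27.043 -24.609 134.407] wristz 0.36 margin 15.5
  psi 40 maxstep 14 [ -8.359  22.825 -11.656 -35.4   -40.169 162.75 ] wristz 0.36 margin 14.7
th 70 grasp True [ 38.577  39.089   8.908 -20.963 -88.613  57.371]
  psi -60 maxstep 13 [ 10.646  22.956 -32.587  36.368 -32.97  -11.212] wristz 0.38 margin 23.8
  psi -40 maxstep 13 [  8.213  20.922 -36.643  39.293 -23.746   6.729] wristz 0.38 margin 14.6
  psi -20 maxstep 13 [  6.955  20.037 -35.705  29.235 -18.508  36.502] wristz 0.38 margin 9.4
  psi 0 maxstep 13 [  5.47   20.322 -27.516   4.925 -22.319  80.301] wristz 0.38 margin 13.2
  psi 20 maxstep 13 [  1.229  21.368 -19.092 -12.299 -31.11  118.285] wristz 0.38 margin 22.0
  psi 40 maxstep 13 [ -2.724  23.268 -12.527 -20.665 -41.113 146.816] wristz 0.38 margin 30.6
  psi 60 maxstep 13 [ -5.123  25.788  -7.008 -23.548 -50.955 169.087] wristz 0.38 margin 8.4
```

```bash
python3 - <<'E'
from h import *
from ik import *
np.set_printoptions(precision=3,suppress=True)
s=sense()
C=np.array([.442,.315,.082]);p,R=tool(C,tumR(2),65,.04)
print(p,R); pre=p-.11*R[:,2]
j,e=ik(pre,R,np.array(s['joints']));print(j,e); print(ik(p,R,j))
plan(pre,R,8)
E
```

```text
[0.465 0.316 0.088] [[ 0.865  0.035 -0.5  ]
 [ 0.03  -0.999 -0.017]
 [-0.5    0.    -0.866]]
[ 37.497  36.828  20.496 -17.069 -98.46   55.711] 2.4996350520080617e-14
(array([ 40.11 ,  37.223,   6.757, -18.068, -84.261,  57.681]), np.float64(1.2762691315531316e-14))
linear [[6.1, 2.6, 15.7], [7.5, 2.2, 15.2], [8.8, 1.8, 14.5], [10.1, 1.4, 13.7], [11.3, 1.1, 12.7], [12.4, 0.8, 11.7], [13.4, 0.5, 10.5], [14.3, 0.2, 9.3]]
rot [-0.026, -0.0906, -0.0005] x 8 deg/row 5.4
```

step_arm --linear '[[6.1,2.6,15.7],[7.5,2.2,15.2],[8.8,1.8,14.5],[10.1,1.4,13.7],[11.3,1.1,12.7],[12.4,0.8,11.7],[13.4,0.5,10.5],[14.3,0.2,9.3],[0,0,0],[0,0,0]]' --delta_rot '[[-0.026,-0.0905,0],[-0.026,-0.0905,0],[-0.026,-0.0905,0],[-0.026,-0.0905,0],[-0.026,-0.0905,0],[-0.026,-0.0905,0],[-0.026,-0.0905,0],[-0.026,-0.0905,0],[0,0,0],[0,0,0]]' --grip '[87,87,87,87,87,87,87,87,87,87]'

```text
time_s: 18.85
tcp_pos: [0.5199, 0.3172, 0.184]
ee_rot: [[0.867, 0.032, -0.498], [0.027, -0.999, -0.017], [-0.498, 0.001, -0.867]]
wrist_force: [-0.3, -0.7, 1.2]
gripper_width: 1.001
gripper_force: 0.0
```

```bash
python3 - <<'E'
from h import *
from ik import *
np.set_printoptions(precision=4,suppress=True)
log();s=sense();print(s['joints'],s['tcp_pos'],s['ee_rot'])
c=capture('wrist');save(c,'w3')
p,R=tool(np.array([.442,.315,.082]),tumR(2),65,.04);print('remaining in tool axes mm',1000*np.array(s['ee_rot']).T@(p-s['tcp_pos']))
print([(round(d['score'],2),np.round(d['point']),atz(c,d['point'],.082,s)) for d in landmark_of('wrist','tumbler_mid')][:2])
for d in silhouettes('wrist','tumbler_mid')[:1]:
    m=d['mask']
    for v in range(100,300,15):
        u=np.nonzero(m[v])[0]
        if len(u)>8: print(v,u.min(),u.max(),end='; ')
E
```

```text
[ 37.4388  36.7712  20.4573 -17.0004 -98.3617  55.5944] [0.5199 0.3172 0.184 ] [[ 0.8668  0.032  -0.4977]
 [ 0.0273 -0.9995 -0.0167]
 [-0.498   0.0009 -0.8672]]
remaining in tool axes mm [  0.1794  -0.424  110.0544]
[(0.74, array([466., 175.]), array([0.4997, 0.1431, 0.082 ]))]
175 251 305; 190 240 317; 205 236 321; 220 239 319; 235 247 310; 250 265 285;
```

View pics/w3.png

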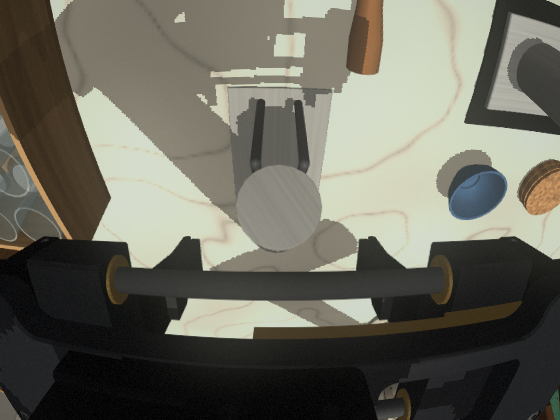

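The wrist view shows the closed bottom face centred at (279,208), between the fingers at columns 190 and 370, with the wires beyond at (260,130) and (300,130). Checking its position before closing in.

```bash
python3 - <<'E'
from h import *
from ik import *
c=capture('wrist');s=sense();print(atz(c,(278.7,208),.122,s),'expect',np.array([.442,.315,.082])-.07*tumR(2)[:,2])
E
```

```text
[0.48992647 0.31660253 0.122     ] expect [0.49930571 0.31700116 0.12215035]
```

step_arm --linear '[[-4.3,0,15],[0,0,20],[0,0,20],[0,0,20],[0,0,15],[0,0,12],[0,0,10],[0,0,0]]' --delta_rot '[[0,0,0],[0,0,0],[0,0,0],[0,0,0],[0,0,0],[0,0,0],[0,0,0],[0,0,0]]' --grip '[87,87,87,87,87,87,87,87]'

```text
time_s: 20.05
tcp_pos: [0.4596, 0.3151, 0.0885]
ee_rot: [[0.866, 0.032, -0.499], [0.027, -0.999, -0.018], [-0.5, 0.002, -0.866]]
wrist_force: [0.2, 0.1, -0.3]
gripper_width: 0.999
gripper_force: 0.0
```

step_arm --linear '[[0,0,0],[0,0,0],[0,0,0],[0,0,0],[0,0,0],[0,0,0]]' --delta_rot '[[0,0,0],[0,0,0],[0,0,0],[0,0,0],[0,0,0],[0,0,0]]' --grip '[55,55,55,55,55,55]'

```text
time_s: 20.8
tcp_pos: [0.4603, 0.3161, 0.0892]
ee_rot: [[0.867, 0.032, -0.498], [0.028, -0.999, -0.015], [-0.498, -0.001, -0.867]]
wrist_force: [0.1, 4.5, 2.0]
gripper_width: 0.739
gripper_force: 29.1
```

```bash
python3 - <<'E'
from h import *
log();s=sense();print(s['tcp_pos'],s['gripper_width'],s['wrist_force'])
R=np.array(s['ee_rot']);print(np.round(1000*R.T@np.array([0,0,.13])/7,1))
E
```

```text
[0.4603165  0.31612707 0.08921395] 0.7389856066308073 [0.10990599 4.52228383 2.03395521]
[ -9.2  -0.  -16.1]
```

step_arm --linear '[[-5,0,-8.7],[-9.2,0,-16.1],[-9.2,0,-16.1],[-10,0,-17.4],[-10,0,-17.4],[-10,0,-17.4],[-10,0,-17.4],[-9.2,0,-16.1],[-5,0,-8.7],[0,0,0]]' --delta_rot '[[0,0,0],[0,0,0],[0,0,0],[0,0,0],[0,0,0],[0,0,0],[0,0,0],[0,0,0],[0,0,0],[0,0,0]]' --grip '[55,55,55,55,55,55,55,55,55,55]'

```text
time_s: 22.05
tcp_pos: [0.4605, 0.3155, 0.2458]
ee_rot: [[0.867, 0.032, -0.498], [0.028, -0.999, -0.016], [-0.498, -0.0, -0.867]]
wrist_force: [-0.2, 0.3, -1.3]
gripper_width: 0.742
gripper_force: 29.3
```

```bash
python3 - <<'E'
from h import *
from ik import *
np.set_printoptions(precision=3,suppress=True)
log();s=sense();print(s['tcp_pos'],s['joints'],s['gripper_width'],s['wrist_force'])
# where is the held tumbler? wrist view of bottom face + side/top landmarks
cs={n:capture(n) for n in('side','top')};
cv2.imwrite('pics/held.png',cv2.resize(np.hstack([cs['side']['img'],cs['top']['img']])[:,:,::-1],(800,300)))
L={n:[d['point'] for d in landmark_of(n,'tumbler_mid')][:3] for n in cs}; print(L)
p=np.array(s['tcp_pos']);R=np.array(s['ee_rot']);th=np.radians(65)
RT=tumR(2) ; G=p-.019*R[:,2]; print('expected mid',G+.04*RT[:,2],[proj(cs[n],G+.04*RT[:,2]) for n in cs])
# plan to above post
A=np.array([.598,-.112,.245]);pf,Rf=tool(A,hangR(30),65,.04)
j=np.array(s['joints']);w=Ro.from_matrix(R.T@Rf).as_rotvec();n=20
for i in range(1,n+1):
    j2,e=ik(p+(pf-p)*i/n,R@Ro.from_rotvec(w*i/n).as_matrix(),j);
    if i%4==0 or e>1e-3: print(i,j2,round(e,4),np.abs(j2-j).max())
    j=j2
print(F(j)[0]); plan(pf,Rf,20)
E
```

```text
[0.46  0.315 0.246] [  40.259   29.092   16.271  -18.363 -100.824   51.9  ] 0.7415959644691326 [-0.214  0.266 -1.284]
{'side': [[164.0, 280.0]], 'top': [[89.5, 261.6]]}
expected mid [0.437 0.315 0.239] [(np.float64(162.81970922032883), np.float64(280.75882904534853)), (np.float64(87.41142676031669), np.float64(262.4347008550704))]
4 [ 35.891  22.389   6.677 -10.824 -90.144  63.208] 0.0 2.8120129182190254
8 [ 29.742  16.55   -1.369  -5.544 -78.842  74.872] 0.0 3.029084264478726
12 [ 21.43   12.169  -7.104  -3.424 -67.494  88.543] 0.0 3.719057556599026
16 [ 10.725  10.152  -9.124  -6.425 -57.624 106.405] 0.0 4.981560981537626
20 [ -2.185  11.251  -6.041 -16.519 -52.345 129.97 ] 0.0 6.373177678447391
[ 0.605 -0.108  0.268]
linear [[5.1, 21.4, -4.3], [4.8, 21.5, -4.0], [4.4, 21.6, -3.8], [4.0, 21.7, -3.6], [3.6, 21.8, -3.4], [3.2, 21.9, -3.2], [2.8, 22.0, -3.0], [2.4, 22.1, -2.9], [1.9, 22.1, -2.8], [1.5, 22.2, -2.6], [1.1, 22.2, -2.6], [0.6, 22.2, -2.5], [0.2, 22.3, -2.5], [-0.3, 22.3, -2.4], [-0.7, 22.3, -2.4], [-1.2, 22.2, -2.5], [-1.6, 22.2, -2.5], [-2.1, 22.2, -2.6], [-2.5, 22.1, -2.7], [-3.0, 22.0, -2.8]]
rot [-0.001, 0.0471, -0.0255] x 20 deg/row 3.1
```

View pics/held.png

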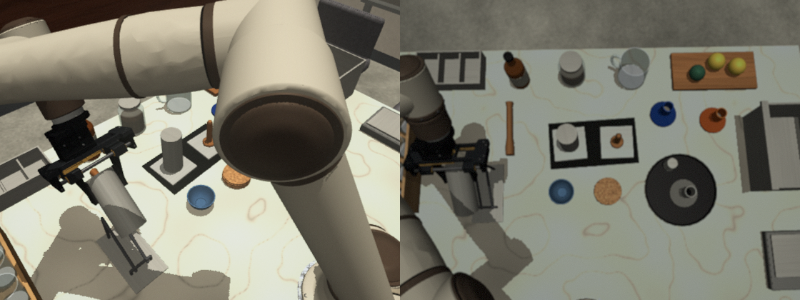

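The tumbler is held where expected: predicted (163,281), seen (164,280) in the side view. post_a is free, and the funnel stands on the tray at (690,190) in the right view. Raising another 30 mm, then swinging over.

step_arm --linear '[[-7.5,0,-13],[-7.5,0,-13],[5.1,21.4,-4.3],[4.8,21.5,-4.0],[4.4,21.6,-3.8],[4.0,21.7,-3.6],[3.6,21.8,-3.4],[3.2,21.9,-3.2],[2.8,22.0,-3.0],[2.4,22.1,-2.9]]' --delta_rot '[[0,0,0],[0,0,0],[-0.001,0.047,-0.0255],[-0.001,0.047,-0.0255],[-0.001,0.047,-0.0255],[-0.001,0.047,-0.0255],[-0.001,0.047,-0.0255],[-0.001,0.047,-0.0255],[-0.001,0.047,-0.0255],[-0.001,0.047,-0.0255]]' --grip '[55,55,55,55,55,55,55,55,55,55]'

```text
time_s: 23.5
tcp_pos: [0.5185, 0.1457, 0.286]
ee_rot: [[0.963, 0.225, -0.146], [0.231, -0.973, 0.025], [-0.136, -0.058, -0.989]]
wrist_force: [-0.4, 0.8, -1.0]
gripper_width: 0.744
gripper_force: 29.3
```

step_arm --linear '[[1.9,22.1,-2.8],[1.5,22.2,-2.6],[1.1,22.2,-2.6],[0.6,22.2,-2.5],[0.2,22.3,-2.5],[-0.3,22.3,-2.4],[-0.7,22.3,-2.4],[-1.2,22.2,-2.5],[-1.6,22.2,-2.5]]' --delta_rot '[[-0.001,0.047,-0.0255],[-0.001,0.047,-0.0255],[-0.001,0.047,-0.0255],[-0.001,0.047,-0.0255],[-0.001,0.047,-0.0255],[-0.001,0.047,-0.0255],[-0.001,0.047,-0.0255],[-0.001,0.047,-0.0255],[-0.001,0.047,-0.0255]]' --grip '[55,55,55,55,55,55,55,55,55]'

```text
time_s: 24.62
tcp_pos: [0.5834, -0.0447, 0.2966]
ee_rot: [[0.863, 0.438, 0.251], [0.411, -0.898, 0.155], [0.293, -0.03, -0.956]]
wrist_force: [0.1, 0.4, -1.6]
gripper_width: 0.739
gripper_force: 29.3
```

step_arm --linear '[[-2.1,22.2,-2.6],[-2.5,22.1,-2.7],[-3.0,22.0,-2.8],[0,0,0],[0,0,0],[0,0,0]]' --delta_rot '[[-0.001,0.047,-0.0255],[-0.001,0.047,-0.0255],[-0.001,0.047,-0.0255],[0,0,0],[0,0,0],[0,0,0]]' --grip '[55,55,55,55,55,55]'

```text
time_s: 25.38
tcp_pos: [0.6051, -0.1068, 0.299]
ee_rot: [[0.784, 0.501, 0.366], [0.453, -0.866, 0.213], [0.424, -0.001, -0.906]]
wrist_force: [0.7, -0.2, -2.1]
gripper_width: 0.737
gripper_force: 29.3
```

```bash
python3 - <<'E'
from h import *
from ik import *
np.set_printoptions(precision=4,suppress=True)
log();s=sense();print(s['joints'],s['gripper_width'],s['wrist_force'])
p=np.array(s['tcp_pos']);R=np.array(s['ee_rot'])
pf,Rf=tool(np.array([.598,-.112,.275]),hangR(30),65,.04)
print('err mm',(p-pf)*1000,'rot rad',Ro.from_matrix(R.T@Rf).as_rotvec())
t=np.radians(65);zt=R@np.array([np.cos(t),0,np.sin(t)]);print('tumbler z est',zt, R@np.array([-np.cos(t),0,np.sin(t)]))
cs={n:capture(n) for n in('side','top','wrist')}
cv2.imwrite('pics/over.png',np.vstack([cv2.resize(np.hstack([cs['side']['img'],cs['top']['img']])[:,:,::-1],(800,300)),cv2.resize(cs['wrist']['img'][:,:,::-1],(400,300)).repeat(1,0).__class__ and cv2.copyMakeBorder(cv2.resize(cs['wrist']['img'][:,:,::-1],(400,300)),0,0,0,400,0)]))
for n in cs:
  for l,z in(('tumbler_mid',.275),('post_a',.004)):
    print(n,l,[(round(d['score'],2),np.round(d['point']),atz(cs[n],d['point'],z,s)) for d in landmark_of(n,l)][:3])
E
```

```text
[ -2.1095  10.0597  -3.3579 -15.8133 -56.0413 128.6354] 0.7369513978404013 [ 0.6615 -0.2152 -2.1445]
err mm [0.1427 1.1554 1.1806] rot rad [-0.0011 -0.001   0.0004]
tumbler z est [ 0.6634  0.3843 -0.642 ] [ 0.0005  0.0012 -1.    ]
side tumbler_mid [(0.62, array([292., 113.]), array([ 0.5928, -0.0991,  0.275 ]))]
side post_a [(0.85, array([288., 203.]), array([ 0.5991, -0.1034,  0.004 ])), (0.66, array([240., 231.]), array([0.6057, 0.046 , 0.004 ])), (0.47, array([186., 353.]), array([0.4353, 0.3118, 0.004 ]))]
top tumbler_mid []
top post_a []
wrist tumbler_mid []
wrist post_a []
```

View pics/over.png

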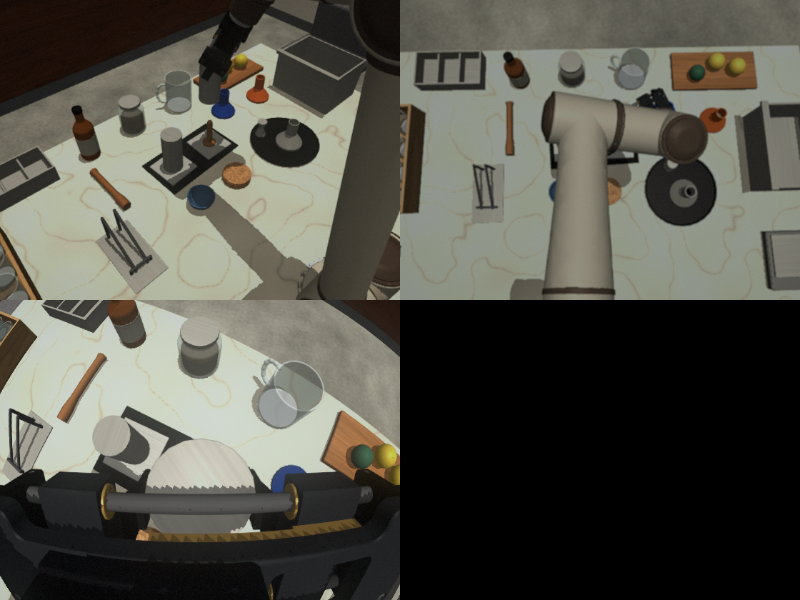

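The tumbler hangs upside down above post_a (side view, about (210,85)), with post_a's tip at (208,125). I check post tip and tumbler alignment from these images.

```bash
python3 - <<'E'
from h import *
np.set_printoptions(precision=4,suppress=True)
cs={n:capture(n) for n in('side','top')}
def wood(img,box):
    u0,u1,v0,v1=box;h=cv2.cvtColor(np.ascontiguousarray(img[v0:v1,u0:u1]),cv2.COLOR_RGB2HSV)
    m=((h[...,0]<16)&(h[...,1]>90)).astype(np.uint8);n,l,st,ce=cv2.connectedComponentsWithStats(m)
    i=1+np.argmax(st[1:,4]);st=st[i];mm=l==i;top=np.argwhere(mm);r=top[:,0].min();return (st[:4]+[u0,v0,0,0],ce[i]+[u0,v0])
S=wood(cs['side']['img'],(270,315,165,225));print('side wood',S)
tp=cv2.resize(cv2.imread('pics/held.png')[:,400:,::-1],(560,420),interpolation=cv2.INTER_CUBIC)
T=wood(tp,(285,325,175,220));print('top wood',T)
for z in(.0,.016,.06,.108,.112): print(z,[np.round(proj(cs[n],(.598,-.112,z)),1) for n in cs])
d=silhouettes('side','tumbler_mid')[0];m=d['mask'];print(d['score'])
for v in range(70,160,8):
    u=np.nonzero(m[v])[0]
    if len(u): print(v,u.min(),u.max(),(u.min()+u.max())/2,end='; ')
print()
for z in(.205,.24,.275,.31,.345): print(z,np.round(proj(cs['side'],(.598,-.112,z)),1))
E
```

```text
side wood (array([284, 168,  18,  38]), array([292.5353, 190.3118]))
top wood (array([295, 187,  17,  20]), array([303.5128, 197.4274]))
0.0 [array([291.2, 202.4]), array([302. , 198.9])]
0.016 [array([291.4, 197.9]), array([302.4, 197.6])]
0.06 [array([291.9, 184.9]), array([303.6, 193.8])]
0.108 [array([292.4, 169.8]), array([305. , 189.2])]
0.112 [array([292.5, 168.6]), array([305.1, 188.8])]
0.93
94 280 287 283.5; 102 280 300 290.0; 110 279 309 294.0; 118 279 309 294.0; 126 279 308 293.5; 134 280 307 293.5; 142 282 305 293.5; 
0.205 [293.7 136.4]
0.24 [294.2 123.1]
0.275 [294.7 109.2]
0.31 [295.3  94.6]
0.345 [295.9  79.1]
```

step_arm --linear '[[-1.2,0.4,-0.6],[-8.5,0,18.1],[-8.5,0,18.1],[-8.5,0,18.1],[-8.5,0,18.1],[-8.5,0,18.1],[-8.5,0,18.1],[-8.5,0,18.1],[-8.5,0,18.1],[0,0,0]]' --delta_rot '[[0,0,0],[0,0,0],[0,0,0],[0,0,0],[0,0,0],[0,0,0],[0,0,0],[0,0,0],[0,0,0],[0,0,0]]' --grip '[55,55,55,55,55,55,55,55,55,55]'

```text
time_s: 27.22
tcp_pos: [0.6029, -0.1087, 0.1366]
ee_rot: [[0.787, 0.499, 0.363], [0.452, -0.866, 0.213], [0.421, -0.003, -0.907]]
wrist_force: [0.1, -0.9, -1.4]
gripper_width: 0.738
gripper_force: 29.3
```

```bash
python3 - <<'E'
from h import *
np.set_printoptions(precision=4,suppress=True)
s=sense();R=np.array(s['ee_rot']);t=np.radians(65);G=np.array(s['tcp_pos'])-.019*R[:,2];zt=R@np.array([-np.cos(t),0,np.sin(t)]);M=G+.04*zt
print(s['tcp_pos'],'zt',zt,'mid',M,s['wrist_force'])
c=capture('side');d=silhouettes('side','tumbler_mid')
k=min(d,key=lambda d:abs(d['point'][0]-293));m=k['mask'];print(k['score'],k['point'])
for v in range(95,215,6):
    u=np.nonzero(m[v])[0]
    if len(u): print(v,u.min(),u.max(),(u.min()+u.max())/2,end='; ')
v=np.nonzero(m.any(1))[0];print('rows',v.min(),v.max())
for a in(-.07,0,.07): print(proj(c,M+a*zt))
E
```

```text
[ 0.6029 -0.1087  0.1366] zt [-0.0034  0.0017 -1.    ] mid [ 0.5959 -0.1127  0.1138] [ 0.0805 -0.876  -1.3549]
0.84 [293.5, 185.3]
173 282 303 292.5; 179 281 305 293.0; 185 280 304 292.0; 191 280 304 292.0; 197 285 301 293.0; rows 162 199
(np.float64(294.2605794285735), np.float64(144.3212949786781))
(np.float64(293.3437364622411), np.float64(168.28690660835645))
(np.float64(292.50787095247017), np.float64(190.1358261261086))
```

step_arm --linear '[[-4.2,0,9],[-4.2,0,9],[-2.1,0,4.5],[0,0,0],[0,0,0]]' --delta_rot '[[0,0,0],[0,0,0],[0,0,0],[0,0,0],[0,0,0]]' --grip '[55,55,55,55,55]'

```text
time_s: 27.95
tcp_pos: [0.6042, -0.1088, 0.1141]
ee_rot: [[0.785, 0.5, 0.367], [0.453, -0.866, 0.212], [0.424, -0.0, -0.906]]
wrist_force: [0.6, -1.3, -1.2]
gripper_width: 0.739
gripper_force: 29.3
```

step_arm --linear '[[-0.8,0,1.8],[-0.8,0,1.8],[0,0,0],[0,0,0]]' --delta_rot '[[0,0,0],[0,0,0],[0,0,0],[0,0,0]]' --grip '[55,55,55,55]'

```text
time_s: 28.45
tcp_pos: [0.6042, -0.1089, 0.11]
ee_rot: [[0.785, 0.5, 0.367], [0.453, -0.866, 0.212], [0.424, -0.0, -0.906]]
wrist_force: [0.9, -1.2, -2.0]
gripper_width: 0.743
gripper_force: 29.3
```

step_arm --linear '[[-0.4,0,0.9],[-0.4,0,0.9],[0,0,0],[0,0,0]]' --delta_rot '[[0,0,0],[0,0,0],[0,0,0],[0,0,0]]' --grip '[55,55,55,55]'

```text
time_s: 28.95
tcp_pos: [0.6042, -0.1088, 0.108]
ee_rot: [[0.785, 0.5, 0.367], [0.453, -0.866, 0.212], [0.424, -0.0, -0.906]]
wrist_force: [0.5, -2.1, -1.3]
gripper_width: 0.741
gripper_force: 29.2
```

step_arm --linear '[[-0.4,0,0.9],[-0.4,0,0.9],[0,0,0],[0,0,0]]' --delta_rot '[[0,0,0],[0,0,0],[0,0,0],[0,0,0]]' --grip '[55,55,55,55]'

```text
time_s: 29.45
tcp_pos: [0.6042, -0.1088, 0.106]
ee_rot: [[0.785, 0.5, 0.367], [0.453, -0.866, 0.212], [0.424, -0.0, -0.906]]
wrist_force: [0.9, -1.6, -0.2]
gripper_width: 0.738
gripper_force: 29.2
```

step_arm --linear '[[-0.4,0,0.9],[-0.2,0,0.5],[0,0,0],[0,0,0]]' --delta_rot '[[0,0,0],[0,0,0],[0,0,0],[0,0,0]]' --grip '[55,55,55,55]'

```text
time_s: 29.95
tcp_pos: [0.6047, -0.1085, 0.1054]
ee_rot: [[0.784, 0.5, 0.368], [0.453, -0.866, 0.212], [0.425, 0.0, -0.905]]
wrist_force: [-1.5, -0.8, 4.7]
gripper_width: 0.737
gripper_force: 29.1
```

Contact at the expected plate height (rim about 12 mm, matching the funnel's 12 mm). Releasing, then backing off along the tool axis.

step_arm --linear '[[0,0,0],[0,0,0],[0,0,0],[0,0,0],[0,0,0],[0,0,0]]' --delta_rot '[[0,0,0],[0,0,0],[0,0,0],[0,0,0],[0,0,0],[0,0,0]]' --grip '[68,75,82,87,87,87]'

```text
time_s: 30.7
tcp_pos: [0.6041, -0.1086, 0.1044]
ee_rot: [[0.785, 0.5, 0.367], [0.452, -0.866, 0.212], [0.424, -0.001, -0.906]]
wrist_force: [-0.2, 1.1, 0.2]
gripper_width: 0.995
gripper_force: 0.0
```

step_arm --linear '[[0,0,-10],[0,0,-20],[0,0,-30],[0,0,-30],[0,0,-30],[0,0,-30],[0,0,-20],[0,0,0]]' --delta_rot '[[0,0,0],[0,0,0],[0,0,0],[0,0,0],[0,0,0],[0,0,0],[0,0,0],[0,0,0]]' --grip '[87,87,87,87,87,87,87,87]'

```text
time_s: 31.7
tcp_pos: [0.5419, -0.1454, 0.2619]
ee_rot: [[0.783, 0.499, 0.372], [0.452, -0.867, 0.211], [0.428, 0.003, -0.904]]
wrist_force: [-0.3, -0.1, -0.9]
gripper_width: 0.995
gripper_force: 0.0
```

```bash
python3 - <<'E'
from h import *
np.set_printoptions(precision=4,suppress=True)
s=sense();print(s['tcp_pos'],s['wrist_force'],s['gripper_width'])
c=capture('side');w=capture('wrist')
cv2.imwrite('pics/end.png',cv2.resize(np.hstack([c['img'],w['img']])[:,:,::-1],(800,300)))
for l,z in(('tumbler_mid',.082),('funnel_neck',.076),('tray',0),('jigger',.004)):
    print(l,[(round(d['score'],2),np.round(d['point']),atz(c,d['point'],z)) for d in landmark_of('side',l)])
for d in silhouettes('side','tumbler_mid'):
    v,u=np.nonzero(d['mask']);print(round(d['score'],2),u.min(),u.max(),v.min(),v.max(),(u.min()+u.max())/2)
print([proj(c,(.597,-.112,z)) for z in(.012,.152)])
E
```

```text
[ 0.5419 -0.1454  0.2619] [-0.3174 -0.1255 -0.8864] 0.9949954860833938
tumbler_mid [(0.94, array([289., 179.]), array([ 0.6013, -0.1056,  0.082 ]))]
funnel_neck [(0.82, array([409., 176.]), array([ 0.4201, -0.3321,  0.076 ])), (0.79, array([315., 134.]), array([ 0.6896, -0.2807,  0.076 ])), (0.79, array([364., 115.]), array([ 0.6596, -0.4458,  0.076 ]))]
tray [(0.68, array([397., 195.]), array([ 0.4382, -0.3321, -0.    ]))]
jigger [(0.75, array([363., 189.]), array([ 0.5077, -0.28  ,  0.004 ])), (0.65, array([410., 180.]), array([ 0.4495, -0.3974,  0.004 ]))]
[(np.float64(291.6006907356368), np.float64(199.22609940901273)), (np.float64(293.2973824402432), np.float64(155.42602535163925))]
```

View pics/end.png

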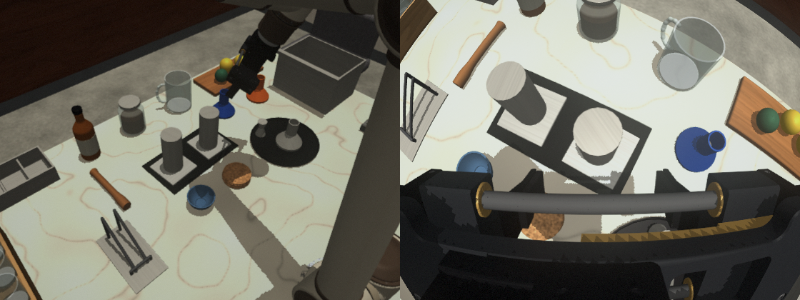

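Both tumblers stand side by side at (172,150) and (208,128). The funnel is on the tray at (290,135), and the gripper is clear. Handing in.

```bash
python3 -c "
from station import finish_job
print(finish_job())"
```

```text
the job is handed in; nothing more can be done
None
```

The job is handed in: the funnel stands mouth down on the tray near its centre, and the tumbler sits upside down over post_a, released. The final picture shows nothing else disturbed; the verdict was not reported back.

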